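Free the sandwich press lid with the forked tool

TASK

The lid of the small sandwich press is locked down by its spring bar. Pick up the forked wooden tool (not the plain wooden paddle beside it), set its two prongs over the bar between the guide post and the round collar, and push the collar sideways against the spring until the lid jumps up. Then lift the tool off and stand it upright on the bare worktop again, clear of the press, leaving the lid open.

Things in the scene. Friction and masses are not known exactly. Their poses are not given: they have to be found in the camera images.
- fork_tool: Loose upright forked wooden tool, 0.12 kg, 28 (x) x 60 (y) x 112 (z) mm. Origin: centre of its underside, between the prong tips; z up. Slot between the prongs 24 wide (y), 45 high, right through along x; prongs 18 wide. Handle 28 (x) x 32 (y), z 61 to 112. Both ways round alike. The plain paddle (solid foot 36 wide, same handle and height) is another tool; they may swap places.
- bar_mid (a point): Fixed point of the press: middle of the bar's free shaft, on its axis, 75 mm above the worktop. y: along the bar, the way to push; z up. Rod 10 mm thick. At rest the collar (38 across) has its face at y +25, spring and barrel (89 high) behind it to +99; guide post (84 high) has its face at y -36. Ledge below: 25 high, 100 wide (x), to y +105. Press body and lid: y -55 to -180, 126 wide.
- spring_bar (a joint): Travel of the spring bar (with its collar) in m: 0 at rest, growing along +y of bar_mid to a stop at 0.020. The spring presses back with 4 N at 0, 10 N at 0.020, and returns the bar by itself. The bar's tip lies over the lid's nose and lets it go at about 0.013: push to 0.015 or more.
- press_lid (a joint): Angle of the press's sprung lid in rad: near 0 (up to 0.03 of play) while the bar holds it; once freed it rises by itself to 0.9 in about a second, swinging away from the bar (hinge at y -171 mm of bar_mid), and stays up.

How it is judged:
On the way:
1. the forked tool, upright, stands over the bar between post and collar, and the bar is being pushed in (value of joint spring_bar above 0.004 m and horizontal distance between fork_tool and bar_mid below 0.045 m and z of fork_tool in the frame of bar_mid below -0.005 m and angle between fork_tool's own z axis and vertical below 0.35 rad), for 0.05 s.
At the end, for the whole second after the job is handed in: The lid stands open (more than 0.6 rad), the bar has sprung back (within 4 mm of rest), and the forked tool stands upright (within 10 degrees), at rest, with its prongs on the worktop (within 12 mm of its height, so not on the press) (value of joint press_lid above 0.6 rad and value of joint spring_bar below 0.004 m and height (world z) of fork_tool between -0.012 and 0.012 m and angle between fork_tool's own z axis and vertical below 0.17 rad and linear speed of fork_tool below 0.02 m/s); the robot touches nothing.
It also fails if it takes over 48 s, if anything falls off the work surface, if the arm or the gripper's body presses on something with over 40 N, if the wrist force passes 120 N, or if a joint passes its speed limit or range.

ROBOT

A 6-joint arm with a two-finger parallel gripper is mounted at the origin on a cart in front of the work surface, level with it; the furniture and walls round the work are solid. World frame = base frame: x ahead of the robot, y to its left, z up, the work surface at z = 0. Lengths are in m, angles in rad, forces in N, time in s.
With the tool pointing down it reaches from about 0.375 to 0.9 m from the base axis. Payload 3.1 kg.
Tool frame: the origin (TCP) lies where the fingers leave the gripper's body, on its centre line; the fingertips stand 70 mm ahead of it and the grasp point (between the pads) lies 51 mm ahead of it; z points along the fingers, y is the line along which they close (so a half turn about z gives the same grasp; the last joint's range is limited). The gripper opens to 87 mm and grips with 3 to 60 N. Pads are 19 mm wide; open, the fingers measure 117 mm over their backs; the gripper's body (75 mm by 190 mm) begins 51 mm behind the grasp point.
Start: joints at [0.951, 0.527, 1.433, -0, 1.181, -0.178], TCP at [0.267, 0.565, 0.292] pointing down, gripper open.
Joint ranges: [-3.08, 3.08], [-0.75, 2.2], [0.22, 2.44], [-1.43, 4.57], [0, 2.65], [-2.85, 2.85]. Speed limits (rad/s): [2.79, 2.79, 3.14, 3.14, 3.14, 3.14].

INTERFACE

Orientations are given as a unit quaternion [x, y, z, w].
In Python, from rig import robot gives the robot as it stands.
- The arm moves only by the tool send_rows, never from a script. Its argument "deltas" is text: rows parted by semicolons, each of 7 numbers parted by spaces: the shift along the tool's x, y, z in mm, then the turn, a rotation vector about the tool's x, y, z in degrees, then the opening, from 0 (shut) to 1 (fully open). A call has 1 to 10 rows; each row shifts and turns the commanded pose from where the row before left it, along the tool's axes as they then stand; what a row does not reach is not made up. A row lasts 1/8 s, in which the tool goes at most 62.5 mm and 10.7 degrees, less where a joint would pass 70% of its speed; a pose out of reach is approached as far as the arm can. A call is refused whole if a number of a shift passes 62.5 or a number of a turn 10.7, either way. A call with a gripper value outside its range is refused whole. The fingers move at their own pace and stop on an object; "newtons" is the grip in N (left out, the last holds). Time passes only in rows, so rows that do not move let the fingers close. It gives the time, the measured TCP pose, the force, the opening and the grip force at its end, in the units of the state.
- robot.get_obs(): the state, without advancing time (a new reading comes with each control period).
- robot.camera(name): name is "side" or "top"; returns a dict with "image" (400x640x3 uint8, red, green, blue), "depth" (400x640 float32, m along the optical axis (not along the pixel's ray), 0 where there is no reading), "fovy" (degrees; the focal length in pixels is half the picture's height over the tangent of half this angle, whatever the lens; pixels are square), "cx", "cy" (the principal point, pixels), "rvec" (rotation vector, rad) and "tvec" (3), from world to camera coordinates, as OpenCV has them. Camera axes: x right, y down, z forward; pixel columns grow to the right and rows downward; lengths in m; the calibration is good to about 2 mm. A picture is of the moment at which its call begins.
- robot.hand_in(): hands the job in; it is judged then, once.
Trained networks look in the newest picture that a camera, given by its name, has taken for a name from the list of things; names that differ only in an ending like _2 or _b are one class to them, and where a whole thing is asked for, a point or a joint stands for the part that bears it (a point fixed in the world has none). Each returns a list of dicts, best first, with "p" (0 to 1); they miss things now and then, are a little off and sometimes report something else, mostly with a low value. They report only what shows in the picture. A call takes as long as a camera call.
- robot.find_in(camera, thing): "box" ([left, top, right, bottom] in pixels, round what is visible of it).
- robot.cut_out(camera, thing): "region" (400x640 bool, what is visible of it) and "box" ([left, top, right, bottom] in pixels, round what is visible of it).
The state is a dict: "time": time; "q": joint angles; "joint_velocities": joint speeds; "joint_torque": joint torques, N m; "position": TCP position; "tool_rot": TCP orientation; "ft_force": force on the tool from outside, world axes, zero at the start; "moment": the same for the moment, N m; "grip_width": finger opening in m; "grip_force": force on a finger pad.
Only numpy, scipy, OpenCV 4.12 (cv2) and the standard library are available. Lean on these libraries where they do the work, as an engineer would, in place of code of your own. Each camera call takes 0.05 s, during which the arm holds its last target. There are 200 camera calls.

## Working session

There is one attempt and no reset: what is moved stays moved. The work goes in short steps, Python scripts to look and compute and a tool call to move; the robot and the scene stay as the last step left them, time stands still between calls to the robot, and variables do not carry over. Pictures are saved under pics/ and viewed, at most 10 in all, crops included, and the job is handed in when it is done.

Besides the shell and the picture viewer there is one more tool, called after "Call:" as name(argument=value, ...), one argument or row to a line, values as JSON. send_rows: Moves the arm, as the interface text tells. Its arguments: {"type":"object","properties":{"deltas":{"type":"string"},"newtons":{"type":"number"}},"required":["deltas"]}

```bash
mkdir -p pics; cat > h.py <<'E'
import numpy as np, cv2
from rig import robot
def cam(n):
    c=robot.camera(n); R,_=cv2.Rodrigues(np.array(c["rvec"],float)); t=np.array(c["tvec"],float).ravel()
    f=200/np.tan(np.radians(c["fovy"])/2); v,u=np.mgrid[:400,:640]; d=c["depth"]
    P=np.stack([(u-c["cx"])/f*d,(v-c["cy"])/f*d,d],-1)
    return c,(P-t)@R, d>0
def save(c,name): cv2.imwrite("pics/"+name,c["image"][:,:,::-1])
E
python3 - <<'E'
from h import *
np.set_printoptions(precision=3,suppress=True)
ims=[]
for n in("side","top"):
    c,W,ok=cam(n); ims.append(c["image"]); np.savez(n+".npz",W=W,ok=ok,im=c["image"])
    for th in("fork_tool","spring_bar","press_lid"):
        for r in robot.cut_out(n,th)[:3]:
            m=r["region"]&ok; p=W[m]
            print(n,th,round(r["p"],2),np.array(r["box"]),len(p),np.percentile(p,[2,50,98],axis=0).tolist() if len(p) else "")
    save(c,n+"0.png")
print(robot.get_obs())
E
```

```text
side fork_tool 0.63 [345.5 241.7 371.8 304.1] 1126 [[0.4479519545377857, 0.17836578428248231, 0.004656911079928773], [0.46156729996712875, 0.20503457954123222, 0.061493176070588816], [0.47538351095957815, 0.21933261036200102, 0.11153217256666095]]
side spring_bar 0.62 [326.4 197.9 340.2 218. ] 213 [[0.5021643998505285, -0.020916560780092377, 0.06533146106329622], [0.5165006078581231, 0.040808484440102884, 0.08079615394031062], [0.5360652915257359, 0.05815157475507736, 0.0923908821493108]]
side press_lid 0.61 [318.7 171.6 369.1 201. ] 964 [[0.4580620956764919, -0.15214489345426457, 0.05994951178016618], [0.5055531163278759, -0.09277828092484369, 0.06928190144628311], [0.5609348203784765, -0.05563049072495964, 0.07288971405372323]]
side press_lid 0.4 [324.3 198.1 344.1 221.6] 268 [[0.5013995517673173, -0.056849673686422866, 0.025057890789656197], [0.5154740078001474, 0.040568277831072856, 0.07988252941704137], [0.5439874120291331, 0.06889528160570199, 0.09217923779340895]]
top fork_tool 0.59 [199.4 229.1 236.5 241.7] 505 [[0.4492365313668515, 0.15898583390095328, 0.006060069996683947],
[... 388 characters left out ...]
.58 [334.  186.  395.8 243.2] 2928 [[0.45900905981510404, -0.16110654656865264, 0.06525186102229448], [0.5095309213875963, -0.10790458316782522, 0.07185713137852785], [0.5621202355756006, -0.05491587565011817, 0.07619416929804222]]
{'time': 0.4, 'q': array([ 0.951,  0.528,  1.433, -0.   ,  1.181, -0.178]), 'joint_velocities': array([-0.001, -0.001, -0.001,  0.001,  0.002, -0.   ]), 'joint_torque': array([ -0.   , -43.95 , -17.666,   0.063,   0.053,  -0.   ]), 'position': array([0.267, 0.565, 0.292]), 'tool_rot': array([ 0.219,  0.976, -0.   , -0.   ]), 'ft_force': array([ 0.015,  0.768, -0.336]), 'moment': array([ 0.054, -0.02 ,  0.   ]), 'grip_force': 0.0, 'grip_width': 0.08699311307692124}
```

View pics/side0.png

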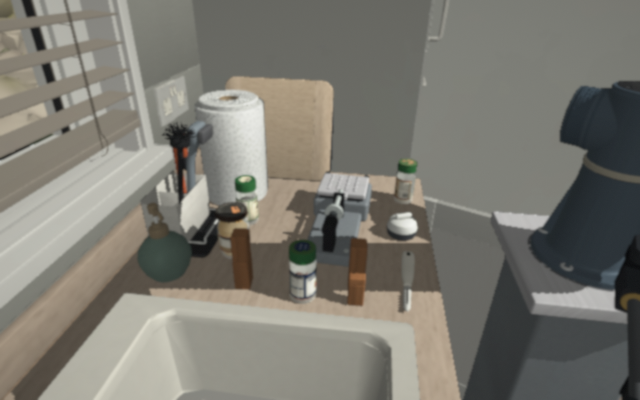

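View pics/top0.png

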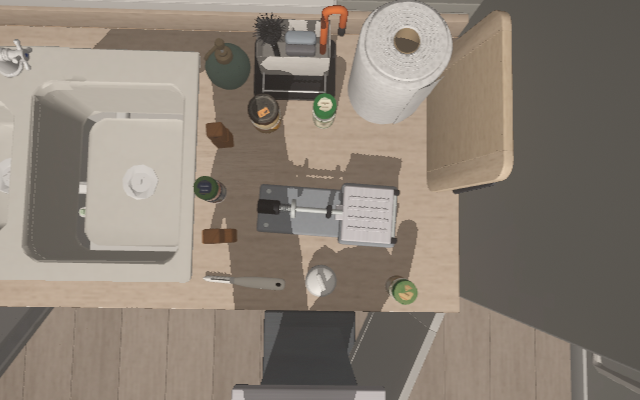

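```bash
python3 - <<'E'
import numpy as np, cv2
np.set_printoptions(precision=4,suppress=True)
T=np.load("top.npz");S=np.load("side.npz")
a=cv2.resize(S["im"][215:315,220:380],None,fx=4.5,fy=4.5,interpolation=cv2.INTER_CUBIC)
b=cv2.resize(T["im"][180:250,190:350],None,fx=4.5,fy=4.5,interpolation=cv2.INTER_CUBIC)
im=np.vstack([a,b]); im=cv2.resize(im,None,fx=.76,fy=.76); cv2.imwrite("pics/crop.png",im[:,:,::-1]); print(im.shape)
def rect(p):
    r=cv2.minAreaRect((p[:,:2]*1000).astype(np.float32)); return np.round(r[0],1),np.round(r[1],1),round(r[2],1)
W=T["W"];ok=T["ok"]
def sub(u0,u1,v0,v1,z0,z1,W=W,ok=ok):
    m=np.zeros_like(ok);m[v0:v1,u0:u1]=1
    return W[m&ok&(W[...,2]>z0)&(W[...,2]<z1)]
for nm,b in dict(near=(195,245,222,248),far=(200,240,115,155)).items():
    p=sub(*b,.106,.125); print(nm,len(p),p.mean(0),rect(p))
p=sub(255,345,180,240,.019,.031);print("ledge",rect(p),p[:,2].mean())
p=sub(325,410,175,255,.055,.09);print("lid",rect(p))
p=sub(255,345,180,240,.06,.11)
for y0 in np.arange(-.06,.13,.01):
    q=p[(p[:,1]>=y0)&(p[:,1]<y0+.01)]
    if len(q):print(round(y0,3),len(q),q[:,0].min(),q[:,0].mean(),q[:,0].max(),q[:,2].max())
# side view far/near tool
for nm,b in dict(near=(340,376,235,310),far=(228,258,222,295)).items():
  for z0,z1 in((.005,.04),(.07,.105),(.107,.12)):
    q=sub(*b,z0,z1,S["W"],S["ok"]);print(nm,z0,len(q),np.percentile(q,[3,50,97],axis=0).tolist() if len(q) else "")
E
```

```text
(581, 547, 3)
near 260 [0.4622 0.1884 0.1133] (array([462.1, 189.2]), array([26.1, 32.6]), 1.0)
far 255 [0.6634 0.1899 0.1132] (array([663.9, 190.4]), array([27.8, 32.4]), 7.7)
ledge (array([517.8,  29.7]), array([170.2, 101.5]), 86.6) 0.02637096833282945
lid (array([513.3, -97.3]), array([145.5, 113.5]), 86.8)
-0.06 124 0.4604786369906186 0.4996826517874038 0.5302375508712149 0.08327747944763345
-0.05 54 0.4997142335292789 0.5133201842165355 0.5275668343588856 0.0853932956296243
-0.04 51 0.5031013300305094 0.5153441884444205 0.5263739452899052 0.08878752109485243
-0.03 40 0.5033060203179791 0.514177248379121 0.5260895646189166 0.08910383243363909
-0.02 26 0.5108821015038765 0.5161814477132876 0.5205408416936507 0.08380071264584646
-0.01 25 0.5122917528530024 0.5162113112775198 0.5202849856143037 0.0844346002656689
0.0 26 0.5123066545558357 0.5166677465161299 0.5220616870506587 0.08271497320476075
0.01 24 0.5138607437840731 0.5176250699067423 0.5220045525078397 0.0842061199738035
0.02 30 0.5136942855620816 0.5175834229233194 0.5217708051993691 0.08473908390883192
0.03 75 0.5015091797
[... 1195 characters left out ...]
0.11059191654540437], [0.4749118638535284, 0.2040826254773323, 0.11208995421736896]]
far 0.005 369 [[0.649035001307976, 0.09260999047707937, 0.005937404760380138], [0.6618896122295627, 0.20614920488245148, 0.022945821295397847], [0.7123145110362157, 0.20927780351621006, 0.03906242450221274]]
far 0.07 465 [[0.6495192457300083, 0.10899551289756246, 0.07056250233043203], [0.6653406644304783, 0.20358616825286394, 0.08291518960263033], [0.7067892747926, 0.20729050001856106, 0.10331732467953515]]
far 0.107 179 [[0.6509819687875703, 0.17698470665319518, 0.1077843218040151], [0.663199466969414, 0.19423852193286953, 0.11059106381400001], [0.6759601473806123, 0.20628066401381548, 0.11190770544122401]]
```

View pics/crop.png

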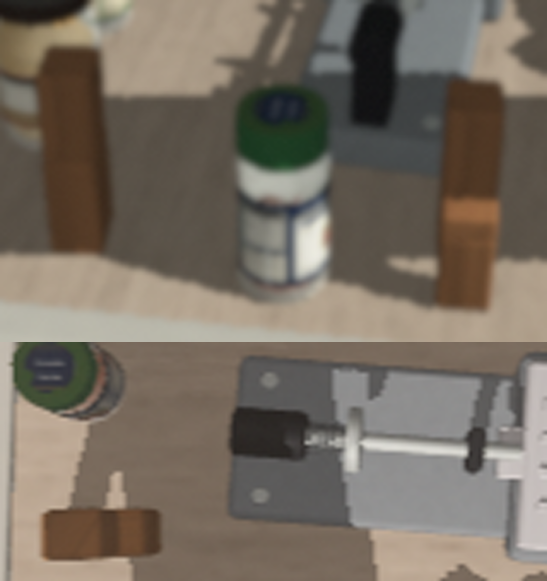

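```bash
cat > plan.py <<'E'
import sys; from h import *
from scipy.spatial.transform import Rotation as R
# target: x y z yaw(deg of tool y axis); prints total turn about tool z, and shift in tool axes now / after turn
def plan(x,y,z,yaw):
    o=robot.get_obs(); r=R.from_quat(o["tool_rot"]).as_matrix(); d=(np.array([x,y,z])-o["position"])*1000
    a=np.radians(yaw); Y=np.array([np.cos(a),np.sin(a),0]); Z=np.array([0,0,-1.]); T=np.stack([np.cross(Y,Z),Y,Z],1)
    print("t",o["time"],"pos",o["position"].round(4),"w",round(o["grip_width"],4),"gf",o["grip_force"],"F",o["ft_force"].round(1))
    print("rotvec",np.degrees(R.from_matrix(r.T@T).as_rotvec()).round(1),"shift now",(r.T@d).round(1),"after",(T.T@d).round(1))
if __name__=="__main__": plan(*map(float,sys.argv[1:5]))
E
python3 - <<'E'
import numpy as np
np.set_printoptions(precision=1,suppress=True)
b=np.array([np.sin(np.radians(3.3)),np.cos(np.radians(3.3))]);n=np.array([b[1],-b[0]])
for f in("top","side"):
    D=np.load(f+".npz");W=D["W"][D["ok"]]; rel=W[:,:2]-[.5165,0]; s=rel@b*1000; l=rel@n*1000; z=W[:,2]*1000
    h=lambda m:(len(s[m]),np.percentile(s[m],[1,5,50,95,99]) if m.sum() else "",np.median(l[m]) if m.sum() else "")
    A=(abs(l)<25)
    print(f,"collar",h(A&(abs(l)>8)&(z>70)&(z<100)&(s>15)&(s<55)))
    print("collar z>87",h(A&(z>87)&(z<100)&(s>15)&(s<55)))
    print("post",h((abs(l)<20)&(abs(l)>7)&(z>60)&(z<95)&(s>-46)&(s<-5)))
    print("barrel end",h(A&(z>60)&(z<95)&(s>60)&(s<140)))
    print("ledge",h((abs(l)<40)&(abs(l)>25)&(z>18)&(z<32)&(s>40)&(s<140)))
    print("rod",h((abs(l)<8)&(z>70)&(z<90)&(s>-20)&(s<15)), np.median(z[(abs(l)<4)&(z>70)&(z<90)&(s>-20)&(s<15)]))
    ww=W[(abs(W[:,0]-.56)<.04)&(abs(W[:,1]-.2)<.04)&(W[:,2]>.03)]
    print("jar",ww.min(0)*1000,ww.max(0)*1000)
E
python3 plan.py .462 .189 .25 0
```

```text
top collar (54, array([34.6, 34.7, 38.4, 42.5, 50.7]), np.float64(-8.184355449048184))
collar z>87 (67, array([34.7, 35. , 38.6, 42.4, 43.4]), np.float64(-2.0868946601554654))
post (36, array([-45.8, -45.7, -31.9, -27.4, -26.6]), np.float64(-0.186803837327854))
barrel end (333, array([ 61.5,  65.3,  85.2, 105.3, 107.3]), np.float64(-0.39982900969862667))
ledge (514, array([ 40.8,  43.9,  77.5, 110.7, 114. ]), np.float64(25.042097025222084))
rod (91, array([-19.3, -18.7,  -3.1,  13.3,  14.5]), np.float64(0.20635124997288523)) 80.64346451316851
jar [530.5 182.3  30.1] [575.3 229.  111.5]
side collar (90, array([35.1, 37. , 40.9, 43.9, 49.1]), np.float64(-8.994507487374744))
collar z>87 (43, array([32.8, 34.3, 40. , 42.7, 43.3]), np.float64(-0.5383548858234605))
post (53, array([-45.8, -39.6, -28.5, -25.7, -25.7]), np.float64(-7.919997725046237))
barrel end (301, array([ 67.9,  70.3, 103.2, 108.5, 109.3]), np.float64(-2.3592519676897536))
ledge (264, array([ 40.6,  44.6,  72.9, 112.2, 114. ]), np.float64(-29.490734501798535))
rod (31, array([-17.8, -16.4,  -4.1,   8.1,   9.7]), np.float64(-1.531353539195377)) 78.50015641680906
jar [530.3 183.4  30. ] [576.6 230.6 106.6]
t 0.4 pos [0.2671 0.5649 0.2921] w 0.087 gf 0.0 F [ 0.   0.8 -0.3]
rotvec [-0.   0.  64.7] shift now [-336.9 -256.5   42.2] after [-375.9  194.9   42.1]
```

Call:
send_rows(
  deltas="0 0 0 0 0 9 1; 0 0 0 0 0 9 1; 0 0 0 0 0 9 1; 0 0 0 0 0 9 1; 0 0 0 0 0 9 1; 0 0 0 0 0 9 1; 0 0 0 0 0 9 1; 0 0 0 0 0 1.7 1; -40 20 0 0 0 0 1; -40 20 0 0 0 0 1",
)

```text
time: 1.65
position: [0.3073, 0.4844, 0.2922]
tool_rot: [0.706, 0.708, 0.0, 0.0]
ft_force: [0.8, 0.1, -0.6]
grip_width: 0.0872
grip_force: 0.0
```

Call:
send_rows(
  deltas="-40 20 5 0 0 0 0.8; -40 20 5 0 0 0 0.8; -40 20 5 0 0 0 0.8; -40 20 5 0 0 0 0.8; -40 20 5 0 0 0 0.8; -40 20 5 0 0 0 0.8; -30 20 5 0 0 0 0.8; -20 10 5 0 0 0 0.8; 0 0 0 0 0 0 0.8",
)

```text
time: 2.78
position: [0.4579, 0.1937, 0.2521]
tool_rot: [0.708, 0.706, -0.0, -0.0]
ft_force: [-0.5, 0.4, -0.7]
grip_width: 0.0698
grip_force: 0.0
```

```bash
python3 plan.py .462 .189 .141 0; python3 - <<'E'
from h import *
c,W,ok=cam("side"); save(c,"s1.png")
E
```

```text
t 2.775 pos [0.4579 0.1937 0.2521] w 0.0698 gf 0.0 F [-0.5  0.4 -0.7]
rotvec [-0.   0.  -0.1] shift now [ -4.7   4.2 111.1] after [ -4.7   4.1 111.1]
```

Call:
send_rows(
  deltas="-4.7 4.2 0 0 0 0 0.8; 0 0 30 0 0 0 0.8; 0 0 30 0 0 0 0.8; 0 0 30 0 0 0 0.8; 0 0 15 0 0 0 0.8; 0 0 6 0 0 0 0.8; 0 0 0 0 0 0 0.2; 0 0 0 0 0 0 0.2; 0 0 0 0 0 0 0.2; 0 0 0 0 0 0 0.2",
  newtons=50,
)

```text
time: 4.08
position: [0.4615, 0.1903, 0.1417]
tool_rot: [0.707, 0.707, 0.0, 0.0]
ft_force: [-0.3, -0.6, -0.4]
grip_width: 0.0378
grip_force: 0.0
```

Call:
send_rows(
  deltas="0 0 0 0 0 0 0.2; 0 0 0 0 0 0 0.2; 0 0 -20 0 0 0 0.2; 0 0 -40 0 0 0 0.2; 0 0 -40 0 0 0 0.2; 0 0 -40 0 0 0 0.2; 0 0 -10 0 0 0 0.2; 0 0 0 0 0 0 0.2",
)

```text
time: 5.08
position: [0.461, 0.1902, 0.2911]
tool_rot: [0.707, 0.707, 0.0, 0.0]
ft_force: [-0.3, -0.7, -0.7]
grip_width: 0.028
grip_force: 49.6
```

```bash
python3 plan.py .517 .0095 .29 86.7; python3 - <<'E'
from h import *
c,W,ok=cam("side"); r=robot.cut_out("side","fork_tool")
for k in r[:2]:
  m=k["region"]&ok; print(k["p"],k["box"],np.percentile(W[m],[2,50,98],axis=0).round(3).tolist())
cv2.imwrite("pics/s2.png",cv2.resize(c["image"][100:330,200:460],None,fx=3,fy=2.6)[:,:,::-1])
E
```

```text
t 5.075 pos [0.461  0.1902 0.2911] w 0.028 gf 49.56287110224366 F [-0.3 -0.7 -0.7]
rotvec [  0.    0.  -86.7] shift now [-180.7   56.     1.1] after [ -66.3 -177.2    1.1]
0.73 [350.5, 154.8, 378.8, 233.5] [[0.446, 0.176, 0.15], [0.46, 0.205, 0.211], [0.474, 0.22, 0.261]]
```

View pics/s2.png

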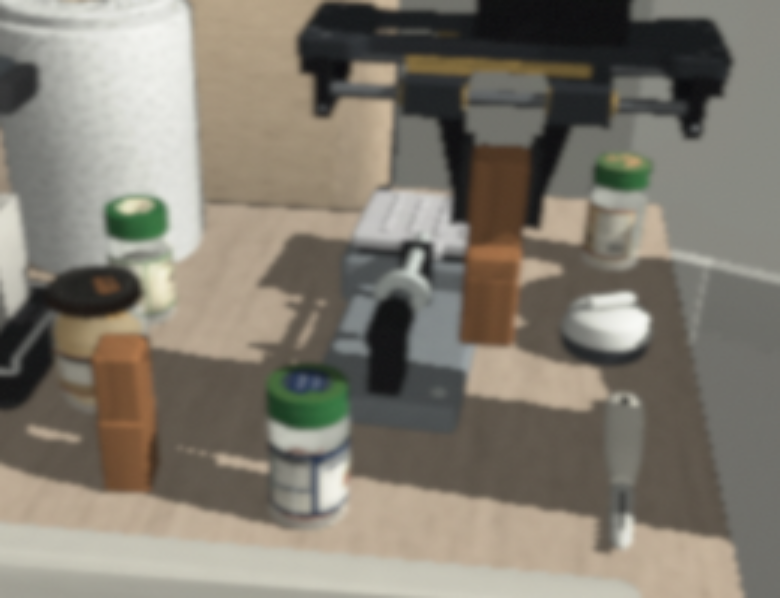

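Call:
send_rows(
  deltas="0 0 0 0 0 -9.7 0.2; 0 0 0 0 0 -9.7 0.2; 0 0 0 0 0 -9.7 0.2; 0 0 0 0 0 -9.7 0.2; 0 0 0 0 0 -9.7 0.2; 0 0 0 0 0 -9.7 0.2; 0 0 0 0 0 -9.7 0.2; 0 0 0 0 0 -9.7 0.2; 0 0 0 0 0 -9.1 0.2",
)

```text
time: 6.3
position: [0.4604, 0.19, 0.2892]
tool_rot: [0.026, 1.0, -0.0, -0.002]
ft_force: [0.2, 0.0, -1.3]
grip_width: 0.0279
grip_force: 49.6
```

Call:
send_rows(
  deltas="-11 -30 0 0 0 0 0.2; -11 -30 0 0 0 0 0.2; -11 -30 0 0 0 0 0.2; -11 -30 0 0 0 0 0.2; -11 -30 0 0 0 0 0.2; -11 -25 0 0 0 0 0.2; 0 -8 0 0 0 0 0.2; 0 0 0 0 0 0 0.2; 0 0 0 0 0 0 0.2",
)

```text
time: 7.42
position: [0.5158, 0.0047, 0.2907]
tool_rot: [0.029, 1.0, 0.0, -0.001]
ft_force: [-0.7, -0.1, -0.5]
grip_width: 0.0276
grip_force: 49.6
```

```bash
python3 plan.py .5167 .004 .2 86.7; python3 - <<'E'
from h import *
c,W,ok=cam("side"); r=robot.cut_out("side","fork_tool")
for k in r[:2]:
  m=k["region"]&ok; print(k["p"],k["box"],np.percentile(W[m],[2,50,98],axis=0).round(4).tolist())
  p=W[m]; p=p[p[:,2]<.19]; print(np.percentile(p[:,0],[1,3,50,97,99]).round(4))
cv2.imwrite("pics/s3.png",cv2.resize(c["image"][110:260,250:420],None,fx=4,fy=4)[:,:,::-1])
E
```

```text
t 7.425 pos [0.5158 0.0047 0.2907] w 0.0276 gf 49.563827365636826 F [-0.7 -0.1 -0.5]
rotvec [ 0.  -0.1  0. ] shift now [-1.  -0.7 90.7] after [-0.9 -0.7 90.7]
0.6 [320.6, 121.4, 354.6, 175.6] [[0.4872, -0.0027, 0.151], [0.5115, 0.018, 0.1949], [0.5454, 0.0212, 0.2518]]
[0.4864 0.4873 0.5282 0.5454 0.5492]
```

View pics/s3.png

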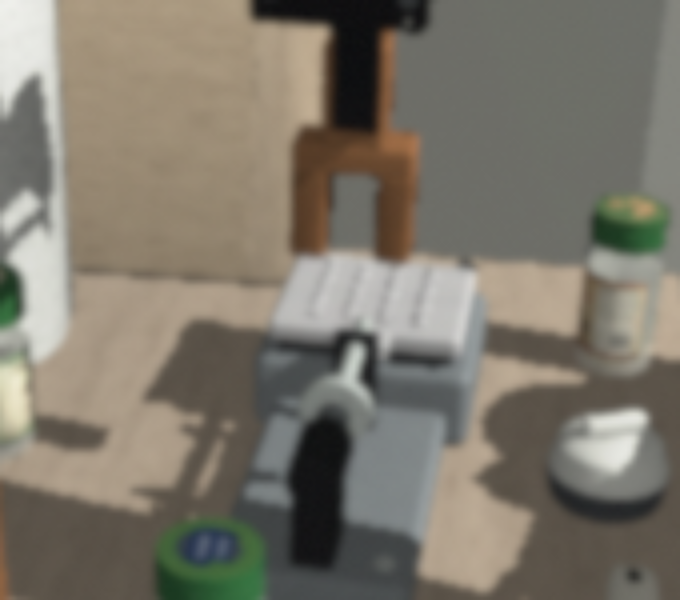

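Call:
send_rows(
  deltas="-1 0 20 0 0 0 0.2; 0 0 20 0 0 0 0.2; 0 0 15 0 0 0 0.2; 0 0 15 0 0 0 0.2; 0 0 10 0 0 0 0.2; 0 0 10 0 0 0 0.2; 0 0 2 0 0 0 0.2; 0 0 0 0 0 0 0.2",
  newtons=60,
)

```text
time: 8.52
position: [0.5178, 0.0036, 0.1993]
tool_rot: [0.029, 1.0, -0.0, 0.0]
ft_force: [-0.7, -0.6, -0.8]
grip_width: 0.0275
grip_force: 59.5
```

```bash
python3 plan.py .5167 .004 .2 86.7; python3 - <<'E'
from h import *
c,W,ok=cam("top"); a=c["image"][165:255,255:405]
c,W,ok=cam("side"); b=c["image"][140:230,280:430]
cv2.imwrite("pics/s4.png",cv2.resize(np.vstack([a,b]),None,fx=3.3,fy=3.3)[:,:,::-1])
E
```

```text
t 8.525 pos [0.5178 0.0036 0.1993] w 0.0275 gf 59.52883838675916 F [-0.7 -0.6 -0.8]
rotvec [-0.  0. -0.] shift now [ 1.1  0.4 -0.7] after [ 1.1  0.4 -0.7]
```

View pics/s4.png

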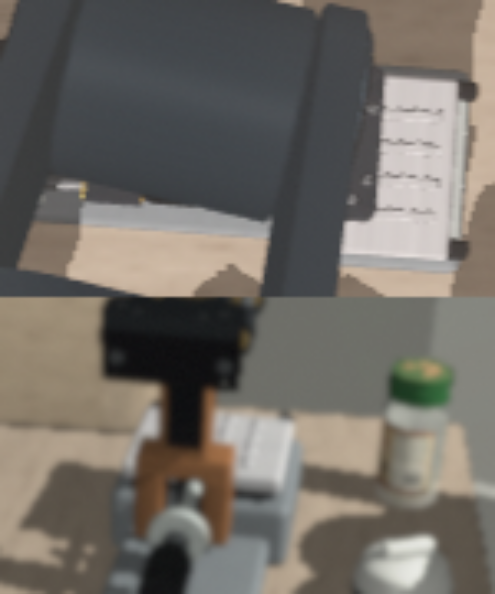

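Call:
send_rows(
  deltas="1 5 0 0 0 0 0.2; 0 5 0 0 0 0 0.2; 0 5 0 0 0 0 0.2; 0 4 0 0 0 0 0.2; 0 4 0 0 0 0 0.2; 0 4 0 0 0 0 0.2; 0 3 0 0 0 0 0.2; 0 3 0 0 0 0 0.2; 0 0 0 0 0 0 0.2",
)

```text
time: 9.75
position: [0.5184, 0.0348, 0.1994]
tool_rot: [0.028, 1.0, -0.003, -0.0]
ft_force: [-2.1, -8.0, 0.5]
grip_width: 0.0272
grip_force: 59.5
```

```bash
cat > lid.py <<'E'
from h import *
c,W,ok=cam("side"); c2,W2,ok2=cam("top")
for n,w,o in(("side",W,ok),("top",W2,ok2)):
    m=o&(abs(w[...,0]-.51)<.055)&(w[...,1]<-.05)&(w[...,1]>-.2)&(w[...,2]>.05)&(w[...,2]<.19); p=w[m]
    print(n,len(p),[(y,round(float(np.median(q)),3)) for y in(-.16,-.14,-.12,-.1,-.08) if len(q:=p[abs(p[:,1]-y)<.01][:,2])])
E
python3 plan.py .5167 .004 .2 86.7; python3 lid.py
```

```text
t 9.75 pos [0.5184 0.0348 0.1994] w 0.0272 gf 59.52078927308321 F [-2.1 -8.   0.5]
rotvec [-0.3 -0.   0.1] shift now [  0.  -30.8  -0.4] after [ -0.1 -30.8  -0.6]
side 684 [(-0.16, 0.057), (-0.14, 0.058), (-0.12, 0.052), (-0.1, 0.111), (-0.08, 0.088)]
top 2649 [(-0.16, 0.081), (-0.14, 0.103), (-0.12, 0.128), (-0.1, 0.142), (-0.08, 0.054)]
```

The lid is up (slope ≈0.87 rad). Next I back off and lift.

Call:
send_rows(
  deltas="0 -6 0 0 0 0 0.2; 0 -6 0 0 0 0 0.2; 0 -6 0 0 0 0 0.2; 0 -6 0 0 0 0 0.2; 0 -5 0 0 0 0 0.2; 0 0 -15 0 0 0 0.2; 0 0 -20 0 0 0 0.2; 0 0 -25 0 0 0 0.2; 0 0 -25 0 0 0 0.2; 0 0 -10 0 0 0 0.2",
)

```text
time: 11.1
position: [0.5175, 0.008, 0.2965]
tool_rot: [0.029, 1.0, -0.0, 0.002]
ft_force: [-0.4, 0.0, -1.7]
grip_width: 0.028
grip_force: 59.5
```

```bash
python3 lid.py; python3 plan.py .461 .1895 .291 0
```

```text
side 1399 [(-0.16, 0.058), (-0.14, 0.07), (-0.12, 0.093), (-0.1, 0.127), (-0.08, 0.051)]
top 1235 [(-0.16, 0.081), (-0.14, 0.103), (-0.12, 0.125), (-0.1, 0.144)]
t 11.2 pos [0.5173 0.0079 0.2957] w 0.0274 gf 59.528794437646866 F [-0.6 -0.2 -1.1]
rotvec [ 0.1  0.2 86.7] shift now [ 66.7 178.1   4.4] after [181.6 -56.3   4.7]
```

Call:
send_rows(
  deltas="10 30 0 0 0 0 0.2; 11 30 0 0 0 0 0.2; 12 30 0 0 0 0 0.2; 12 30 0 0 0 0 0.2; 12 30 0 0 0 0 0.2; 10 25 0 0 0 0 0.2; 0 3 0 0 0 0 0.2; 0 0 0 0 0 9.7 0.2; 0 0 0 0 0 9.7 0.2; 0 0 0 0 0 9.7 0.2",
)

```text
time: 12.45
position: [0.4604, 0.1885, 0.2936]
tool_rot: [0.282, 0.959, -0.001, -0.0]
ft_force: [-0.5, -0.3, -1.4]
grip_width: 0.028
grip_force: 59.5
```

Call:
send_rows(
  deltas="0 0 0 0 0 9.7 0.2; 0 0 0 0 0 9.7 0.2; 0 0 0 0 0 9.7 0.2; 0 0 0 0 0 9.7 0.2; 0 0 0 0 0 9.7 0.2; 0 0 0 0 0 9.1 0.2; 0 0 30 0 0 0 0.2; 0 0 30 0 0 0 0.2; 0 0 30 0 0 0 0.2; 0 0 0 0 0 0 0.2",
)

```text
time: 13.7
position: [0.459, 0.1883, 0.202]
tool_rot: [0.707, 0.707, -0.003, -0.002]
ft_force: [-0.3, 0.2, -1.5]
grip_width: 0.0277
grip_force: 59.5
```

```bash
python3 plan.py .461 .1895 .1415 0; python3 - <<'E'
from h import *
c,W,ok=cam("side"); r=robot.cut_out("side","fork_tool")
for k in r[:2]:
  m=k["region"]&ok; p=W[m];print(k["p"],k["box"],np.percentile(p,[1,50,99],axis=0).round(4).tolist())
  for z in np.arange(.06,.18,.02):
    q=p[abs(p[:,2]-z)<.01]
    if len(q):print(z.round(2),np.percentile(q,[3,97],axis=0).round(4).tolist())
E
```

```text
t 13.7 pos [0.459  0.1883 0.202 ] w 0.0277 gf 59.52876624651253 F [-0.3  0.2 -1.5]
rotvec [-0.4  0.1 -0.1] shift now [ 1.3  2.4 60.5] after [ 1.2  2.  60.5]
0.65 [350.0, 207.7, 375.2, 278.2] [[0.4434, 0.1757, 0.0633], [0.457, 0.2031, 0.1234], [0.4709, 0.2176, 0.1724]]
0.06 [[0.4437, 0.2137, 0.0607], [0.4683, 0.2172, 0.0697]]
0.08 [[0.4434, 0.2135, 0.0702], [0.4693, 0.2176, 0.0897]]
0.1 [[0.4438, 0.213, 0.0906], [0.47, 0.2175, 0.1097]]
0.12 [[0.4441, 0.199, 0.1107], [0.4702, 0.2168, 0.1291]]
0.14 [[0.4444, 0.1992, 0.1307], [0.47, 0.2034, 0.1492]]
0.16 [[0.4441, 0.1851, 0.1506], [0.471, 0.2033, 0.1698]]
```

Call:
send_rows(
  deltas="1 2 20 0 0 0 0.2; 0 0 20 0 0 0 0.2; 0 0 12 0 0 0 0.2; 0 0 4 0 0 0 0.2; 0 0 2 0 0 0 0.2; 0 0 1 0 0 0 0.2; 0 0 0 0 0 0 0.2",
)

```text
time: 14.68
position: [0.4624, 0.1904, 0.1456]
tool_rot: [0.707, 0.707, 0.0, 0.0]
ft_force: [0.1, -0.3, -2.1]
grip_width: 0.0277
grip_force: 59.5
```

Call:
send_rows(
  deltas="0 0 1.5 0 0 0 0.2; 0 0 1 0 0 0 0.2; 0 0 0 0 0 0 0.2",
)

```text
time: 15.05
position: [0.4622, 0.1903, 0.1427]
tool_rot: [0.707, 0.707, -0.0, -0.0]
ft_force: [0.8, -0.6, -1.1]
grip_width: 0.0276
grip_force: 59.5
```

Call:
send_rows(
  deltas="0 0 1 0 0 0 0.2; 0 0 0 0 0 0 0.2",
)

```text
time: 15.3
position: [0.4622, 0.1903, 0.1417]
tool_rot: [0.707, 0.707, -0.0, -0.0]
ft_force: [-0.8, -0.0, -0.9]
grip_width: 0.0279
grip_force: 59.5
```

Within a millimetre of touching; one more small step, then release.

Call:
send_rows(
  deltas="0 0 0.5 0 0 0 0.2; 0 0 0 0 0 0 0.4; 0 0 0 0 0 0 0.6; 0 0 0 0 0 0 0.75; 0 0 0 0 0 0 0.75; 0 0 0 0 0 0 0.75; 0 0 0 0 0 0 0.75",
  newtons=20,
)

```text
time: 16.18
position: [0.4622, 0.1903, 0.1412]
tool_rot: [0.707, 0.707, -0.0, -0.0]
ft_force: [-0.5, 0.3, -0.2]
grip_width: 0.0646
grip_force: 0.0
```

Call:
send_rows(
  deltas="0 0 -10 0 0 0 0.75; 0 0 -20 0 0 0 0.75; 0 0 -30 0 0 0 0.75; 0 0 -40 0 0 0 0.75; 0 0 -40 0 0 0 0.75; 0 0 -20 0 0 0 0.75; 0 0 0 0 0 0 0.75; 0 0 0 0 0 0 0.75",
)

```text
time: 17.18
position: [0.4615, 0.1902, 0.3007]
tool_rot: [0.707, 0.707, -0.001, -0.0]
ft_force: [0.2, -0.6, 0.3]
grip_width: 0.0652
grip_force: 0.0
```

```bash
python3 lid.py; python3 - <<'E'
from h import *
c,W,ok=cam("side"); r=robot.cut_out("side","fork_tool")
for k in r[:2]:
  m=k["region"]&ok; p=W[m];print(k["p"],k["box"],np.percentile(p,[1,50,99],axis=0).round(4).tolist())
m=ok&(abs(W[...,0]-.518)<.025)&(W[...,2]>.087)&(W[...,2]<.1)&(W[...,1]>.02)&(W[...,1]<.06); print("collar",np.percentile(W[m][:,1],[2,50,98]))
print(robot.get_obs()["position"],robot.get_obs()["grip_width"])
cv2.imwrite("pics/s5.png",cv2.resize(c["image"][100:330,200:460],None,fx=2.5,fy=2.5)[:,:,::-1])
E
```

```text
side 1599 [(-0.16, 0.057), (-0.14, 0.07), (-0.12, 0.097), (-0.1, 0.13), (-0.08, 0.051)]
top 2996 [(-0.16, 0.081), (-0.14, 0.103), (-0.12, 0.129), (-0.1, 0.142), (-0.08, 0.053)]
0.95 [346.7, 241.5, 370.9, 305.8] [[0.4438, 0.0557, -0.0017], [0.4606, 0.205, 0.0608], [0.4763, 0.2199, 0.1119]]
collar [0.03405369 0.04008343 0.04364152]
[0.46175189 0.19017789 0.30014414] 0.06548738103230661
```

View pics/s5.png

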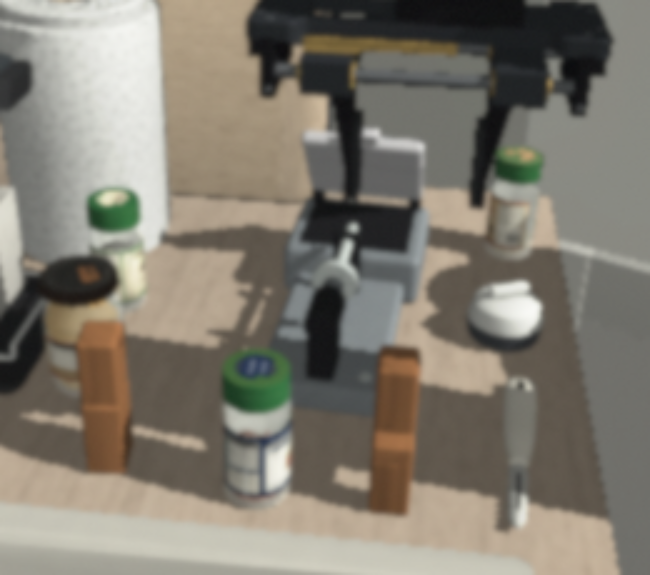

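The picture shows the lid open (365,165) and the fork upright on the worktop (395,430). The collar is back at rest and the gripper is clear.

```bash
python3 -c "
from rig import robot
print(robot.hand_in())"
```

```text
the job is handed in; nothing more can be done
None
```

I handed the job in after about 17 s: the last images show the lid open at about 0.9 rad, the bar sprung back, the forked tool upright on the worktop clear of the press and the gripper clear, but the hand-in returned no verdict.

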